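# Hang a spoon blank on the jig's peg and hold it against the sprung plunger at its stop

## Robot

A 7-joint arm with a two-finger parallel gripper is mounted at the origin on the work surface. World frame = base frame: x ahead of the robot, y to its left, z up, the work surface at z = 0. Lengths are in m, angles in rad, forces in N, time in s.
With the tool pointing down it reaches from about 0.425 to 0.95 m from the base axis. Payload 4.7 kg.
Tool frame: the origin (TCP) lies between the finger pads; the fingertips stand 25 mm ahead of it and the grasp point (between the pads) lies 6 mm ahead of it; z points along the fingers, y is the line along which they close (so a half turn about z gives the same grasp; the last joint's range is limited). The gripper opens to 85 mm and grips with 20 to 120 N. Pads are 22 mm wide; open, the fingers measure 114 mm over their backs; the gripper's body (76 mm by 85 mm) begins 54 mm behind the grasp point. The pads swing forward as they close: fully open they stand 13 mm farther back than shut.
Start: joints at [1.32, 0.469, -0.049, 1.532, 0.024, 1.141, -0.082], TCP at [0.149, -0.658, 0.221] pointing down, gripper open.
Joint ranges: [-2.59, 2.59], [-0.33, 1.99], [-1.39, 1.29], [0.1, 2.45], [-1.04, 4.18], [0.21, 1.99], [-2.66, 2.66]. Speed limits (rad/s): [2.57, 2.57, 3.14, 3.14, 3.14, 3.14, 3.14].

## Interface

Orientations are given as a unit quaternion [w, x, y, z].
In Python, from station import sensors, eyes, finish_job gives the robot as it stands.
- The arm moves only by the shell command python3 -m jog 'ROWS' [FORCE]. ROWS is JSON, a list that holds one entry, the list of rows, each a list of 7 numbers: the turn, a rotation vector about the tool's x, y, z in rad, then the shift along the tool's x, y, z in cm, then the gripper's target within -1 to 1 (fully open at 1, half-way at 0, shut at -1). In form: [[[wx, wy, wz, x, y, z, jaw], ...]]. A call has 1 to 20 rows; each row is the pose to reach, as a shift and turn from the pose commanded when the call began, along the tool's axes at that moment; what a row does not reach only later rows make up. A row lasts 1/8 s, in which the tool goes at most 62.5 mm and 10.7 degrees, less where a joint would pass 70% of its speed; a pose out of reach is approached as far as the arm can. A call with a gripper value outside its range is refused whole. The fingers move at their own pace and stop on an object; FORCE is the grip in N (left out, the last holds). Time passes only in rows, so rows that repeat a pose let the fingers close. It gives the time, the measured TCP pose, the force, the opening and the grip force at its end, in the units of the state.
- sensors.state(): the state, without advancing time (a new reading comes with each control period).
- eyes.camera(name): name is "scene" or "top" or "wrist"; returns (picture, depth): 480x640x3 uint8, red, green, blue; 480x640 float32, m along the optical axis (not along the pixel's ray), 0 where there is no reading.
- eyes.camera_info(name): a dict with "intrinsics" (3x3 intrinsics, pixels), "R" (3x3) and "t" (3): a world point X has camera coordinates R X + t; the wrist camera has in their place "tool_from_camera" (4x4, takes a point from camera to tool coordinates, whose origin is the TCP and whose axes are the flange's). Camera axes: x right, y down, z forward; pixel columns grow to the right and rows downward; lengths in m; the calibration is good to about 2 mm. A picture is of the moment at which its call begins: read the wrist's pose just before it. camera_info takes no time and is no camera call.
- finish_job(): hands the job in; it is judged then, once.
Trained networks look in the newest picture that a camera, given by its name, has taken for a name from the list of things; names that differ only in an ending like _2 or _b are one class to them, and where a whole thing is asked for, a point or a joint stands for the part that bears it (a point fixed in the world has none). Each returns a list of dicts, best first, with "confidence" (0 to 1); they miss things now and then, are a little off and sometimes report something else, mostly with a low value. They report only what shows in the picture. A call takes as long as a camera call. They do not tell look-alikes from the thing itself.
- eyes.spot_in(camera, target): "xy" ([column, row] as shares, 0 to 1, of the picture: columns of its width, rows of its height, amid what is visible of it).
- eyes.pinpoint(camera, target): "xy" ([column, row] as shares, 0 to 1, of the picture: columns of its width, rows of its height: a listed point, or the origin of a listed thing).
The state is a dict: "clock": time; "joint_positions": joint angles; "qvel": joint speeds; "effort": joint torques, N m; "ee_pos": TCP position; "tcp_rot": TCP orientation; "force": force on the tool from outside, world axes, zero at the start; "wrist_torque": the same for the moment, N m; "grip_width": finger opening in m; "grip_force": force on a finger pad.
Only numpy, scipy, OpenCV 4.12 (cv2) and the standard library are available. Lean on these libraries where they do the work, as an engineer would, in place of code of your own. Each camera call takes 0.05 s, during which the arm holds its last target. There are 200 camera calls.

## Task

Pick up the roughed-out wooden spoon blank that has a hole through the end of its handle, and hang it by that hole on the upright peg of the carving jig, flat on the jig's board and with its head still clear of the sprung plunger. Then swing its head against the plunger until the side of the head meets the fixed stop pin, firmly but without ramming it, and finish still holding it there: the program ends with the fingers pressing the blank against the pin, ready for the carver. Leave the other blank, the one without a hole, where it lies.

Things in the scene. Friction and masses are not known exactly. Their poses are not given: they have to be found in the camera images.
- spoon: Spoon blank with the eye: flat light wood 16 mm thick, about 80 g, flat on the table at first. Origin: eye axis, at the underside; x runs along the handle to the head, z up. Eye ring 40 mm wide, hole 18 mm. Neck: bar 24 mm wide, x = 17 to 95 mm. Head 46 mm wide, sides straight and parallel from x = 115 to 155 mm, round end at x = 178 mm. Centre of mass near x = 100 mm.
- eye (a point): Centre of the spoon blank's 18 mm hole, at the underside (the origin of spoon).
- spoon_neck (a point): Middle of the 24 mm wide neck of the spoon blank, 75 mm from the eye axis, at mid thickness: a good place to grip from above.
- plain_blank: The other blank: same thickness, neck and head, but the handle ends round (radius 12 mm, about the origin) with no hole. Leave it alone (30 mm at most). Origin at the underside, x towards the head. The two blanks swap places between runs.
- jig: Carving jig fixed to the table: plywood board 180 (x) by 260 (y) by 18 mm. Origin: centre of its underside, z up. Peg at x -20, y -85 mm; stop pin at x 9, y 65 mm; sprung plunger at y 40 mm, pointing to -x from a steel housing (x 35 to 80, y 18 to 62 mm, top 52 mm above the table). Blank home: eye on peg, spoon x along jig +y, head's side against the pin.
- peg_foot (a point): Foot of the steel peg, on the board's top face, 18 mm above the table. Peg upright, 12 mm diameter, 35 mm high, its top 7 mm a cone narrowing to 5 mm. A blank hung with its head swung about 0.3 rad from home (towards the jig's -x) lies on the board clear of the plunger; then swing the head about the peg towards the jig's +x.
- stop_pin: Fixed steel stop pin, 12 mm diameter, 26 mm high, upright on the board. Origin: centre of its foot on the board's top face. It is the hard stop.
- plunger_nose (a point): Centre of the flat front face (14 mm diameter) of the plunger, 9 mm above the board's top; the spoon head's side pushes it towards the jig's +x.
- plunger (a joint): How far the plunger is pushed in, m: 0 sprung fully out, about 0.014 when the spoon blank is against the stop pin, end of travel 0.020. Spring: 2.4 N at 0, rising 0.2 N per mm to 5.2 N at 14 mm. It springs back if let go.
Mind the look-alikes: they are no part of the job. Leave any pink look-alike of the spoon alone.

How it is judged:
By the outcome, as a careful person would: the job done as asked, in the order asked, and still so for the second after the job is handed in, while the arm keeps its last pose, push and grip.
It also fails if it takes over 51 s, if anything falls off the work surface, if the arm or the gripper's body presses on something with over 40 N, if the wrist force passes 120 N, or if a joint passes its speed limit or range.

## Working session

There is one attempt and no reset: what is moved stays moved. The work goes in short steps, Python scripts to look and compute and a shell command to move; the robot and the scene stay as the last step left them, time stands still between calls to the robot, and variables do not carry over. Pictures are saved under pics/ and viewed, at most 10 in all, crops included, and the job is handed in when it is done.

```bash
mkdir -p pics
cat > h.py <<'E'
import numpy as np, cv2, json
from station import sensors, eyes, finish_job
from scipy.spatial.transform import Rotation as Ro
def pose():
    s=sensors.state(); q=s["tcp_rot"]; return np.array(s["ee_pos"]), Ro.from_quat([q[1],q[2],q[3],q[0]]).as_matrix()
def ray(cam,xy,P=None):
    i=eyes.camera_info(cam); K=np.array(i["intrinsics"]); d=np.linalg.inv(K)@[xy[0]*640,xy[1]*480,1]
    if cam=="wrist":
        T=np.array(i["tool_from_camera"]); p,R=P or pose(); return p+R@T[:3,3], R@T[:3,:3]@d
    R=np.array(i["R"]); return -R.T@np.array(i["t"]), R.T@d
def atz(cam,xy,z,P=None):
    o,d=ray(cam,xy,P); return o+d*(z-o[2])/d[2]
def save(cam,name):
    im,dp=eyes.camera(cam); cv2.imwrite("pics/"+name,im[:,:,::-1]); return im,dp
E
python3 - <<'E'
from h import *
Z=dict(eye=0.0,spoon=0,spoon_neck=.008,plain_blank=0,jig=0,peg_foot=.018,stop_pin=.018,plunger_nose=.027)
s=sensors.state();print(s["clock"],s["ee_pos"],s["tcp_rot"],s["grip_width"])
for c in["top","scene"]:
    save(c,c+"0.png")
    for k,z in Z.items():
        for r in eyes.pinpoint(c,k)[:3]:
            print(c,k,round(r["confidence"],2),np.round(np.array(r["xy"])*[640,480]),np.round(atz(c,r["xy"],z),3))
a=cv2.imread("pics/top0.png");b=cv2.imread("pics/scene0.png")
E
```

```text
0.0 [ 0.1483379  -0.65786992  0.219529  ] [-9.91513747e-04  9.93857052e-01  1.10666858e-01 -1.56511403e-04] 0.08538211935547106
top eye 0.84 [463. 329.] [ 0.177 -0.416  0.   ]
top eye 0.67 [411. 151.] [ 0.618 -0.3    0.   ]
top spoon 0.77 [462. 326.] [ 0.182 -0.412  0.   ]
top spoon_neck 0.93 [380. 157.] [ 0.602 -0.22   0.008]
top spoon_neck 0.74 [434. 318.] [ 0.204 -0.344  0.008]
top plain_blank 0.77 [413. 229.] [ 0.421 -0.299  0.   ]
top plain_blank 0.6 [380. 156.] [ 0.606 -0.222  0.   ]
top jig 0.91 [224. 158.] [0.607 0.168 0.   ]
top peg_foot 0.86 [262. 152.] [0.616 0.071 0.018]
top peg_foot 0.22 [209. 163.] [0.589 0.201 0.018]
top stop_pin 0.6 [212. 164.] [0.588 0.193 0.018]
top stop_pin 0.59 [199. 158.] [0.603 0.226 0.018]
top plunger_nose 0.43 [208. 164.] [0.585 0.202 0.027]
top plunger_nose 0.4 [263. 151.] [0.617 0.068 0.027]
scene eye 0.75 [191. 163.] [ 0.167 -0.418 -0.   ]
scene eye 0.57 [183. 348.] [ 0.616 -0.288  0.   ]
scene spoon 0.8 [181. 348.] [ 0.615 -0.291  0.   ]
scene spoon 0.46 [220. 349.] [ 0.608 -0.224  0.   ]
scene spoon_neck 0.67 [220. 171.] [ 0.189 -0.341  0.008]
scene plain_blank 0.67 [209. 253.] [ 0.412 -0.301  0.   ]
scene jig 0.59 [447. 381.] [0.609 0.165 0.   ]
scene peg_foot 0.94 [391. 369.] [0.609 0.07  0.018]
scene stop_pin 0.67 [489. 380.] [0.604 0.229 0.018]
scene stop_pin 0.38 [208. 254.] [ 0.426 -0.297  0.018]
scene plunger_nose 0.58 [473. 366.] [0.589 0.202 0.027]
```

View pics/top0.png

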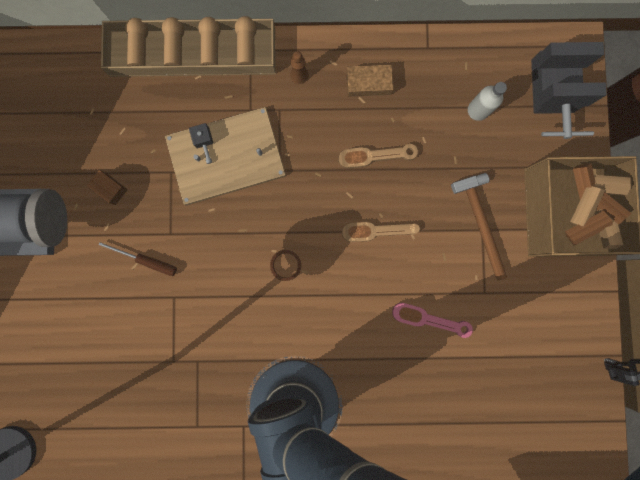

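The top view shows the eyed blank with its hole at about (411,151) and head at (352,157). The plain blank is at (413,229) and the pink look-alike at (463,329). The jig is around (224,158), with the peg at about (260,151). Jig yaw comes out near 15°, with home spoon yaw about 105° and the spoon now at about 100°. These fit the given sizes, so I'll move above the neck.

```bash
python3 -m jog '[[[0,0,-0.17,5,-3,0,1],[0,0,-0.34,11,-6.5,0,1],[0,0,-0.51,17,-10,0,1],[0,0,-0.68,23,-13.5,0,1],[0,0,-0.85,29,-17,0,1],[0,0,-1.02,35,-20.5,0,1],[0,0,-1.19,41,-24,0,1],[0,0,-1.36,46,-28,0,1],[0,0,-1.52,51,-31,0,1],[0,0,-1.52,54,-32.6,0,1],[0,0,-1.52,54,-32.6,0,1],[0,0,-1.52,54,-32.6,0,1]]]'
python3 - <<'E'
from h import *
s=sensors.state();print(s["clock"],s["joint_positions"],s["force"]);P=pose();print(P)
save("wrist","w1.png")
for k,z in dict(eye=0,spoon_neck=.008,spoon=0).items():
    for r in eyes.pinpoint("wrist",k)[:3]: print(k,round(r["confidence"],2),np.round(np.array(r["xy"])*[640,480]),np.round(atz("wrist",r["xy"],z,P),4))
E
```

```text
clock: 2.4
ee_pos: [0.6038, -0.2212, 0.2204]
tcp_rot: [-0.0, 0.644, 0.765, -0.0]
force: [0.7, -1.0, -0.3]
grip_width: 0.0856
grip_force: 0.0
2.4 [ 0.66338553  0.47067206 -0.53409912  1.5919839   0.25599957  1.14977003
  0.2440438 ] [ 0.68561223 -1.02622544 -0.33142418]
(array([ 0.60375743, -0.22121318,  0.22039515]), array([[-1.71590023e-01,  9.85168328e-01, -4.78822941e-04],
       [ 9.85168441e-01,  1.71589960e-01, -1.70204980e-04],
       [-8.55193463e-05, -5.00926726e-04, -9.99999871e-01]]))
eye 0.96 [318. 268.] [ 0.6158 -0.2918  0.    ]
spoon_neck 0.73 [323. 206.] [ 0.6087 -0.2171  0.008 ]
spoon 0.78 [316. 271.] [ 0.6137 -0.2962  0.    ]
```

View pics/w1.png

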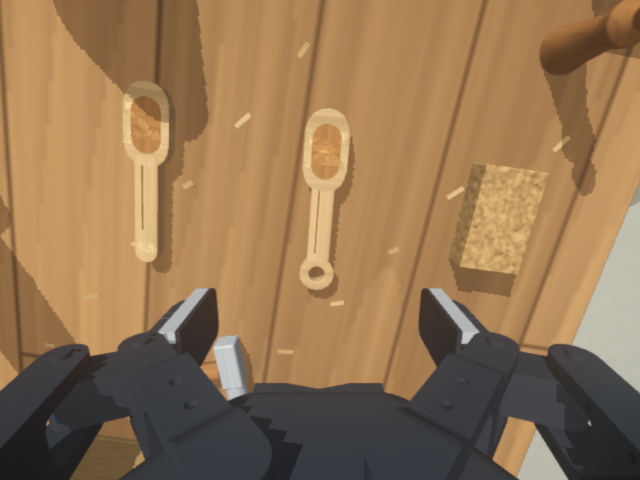

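The wrist view shows the eyed blank in the middle, with its eye at (317,273) and head at (326,150). The plain blank is on the left at (146,170). I'll refine the spoon's pose from the depth and, in the same script, the jig's from the top camera.

```bash
cat >> h.py <<'E'
def cloud(cam,dp,P=None):
    i=eyes.camera_info(cam); K=np.array(i["intrinsics"]); v,u=np.mgrid[:480,:640]
    X=np.stack([(u+.5-K[0,2])/K[0,0]*dp,(v+.5-K[1,2])/K[1,1]*dp,dp],-1)
    if cam=="wrist":
        T=np.array(i["tool_from_camera"]); p,R=P; return (X@T[:3,:3].T+T[:3,3])@R.T+p
    return (X-np.array(i["t"]))@np.array(i["R"])
def spoonfit(X,box,zlo,zhi,x0):
    """fit the spoon outline (filled, world) -> eye x,y,yaw"""
    from scipy.optimize import minimize
    from scipy.spatial import cKDTree
    m=(X[...,2]>zlo)&(X[...,2]<zhi)&(X[...,0]>box[0])&(X[...,0]<box[1])&(X[...,1]>box[2])&(X[...,1]<box[3])
    Q=X[m][:,:2]
    def sd(p): # signed dist, >0 outside
        x,y=p[:,0],np.abs(p[:,1])
        r=np.hypot(x,y); ring=np.maximum(r-.020,.009-r)
        neck=np.maximum(np.abs(x-.056)-.045,y-.012)+np.where(r<.015,1,0)
        c=np.clip(x,.115,.155); head=np.hypot(x-c,y)-.023
        return np.minimum(np.minimum(ring,neck),head)
    g=np.stack(np.meshgrid(np.arange(-.022,.182,.002),np.arange(-.026,.027,.002)),-1).reshape(-1,2); g=g[sd(g)<-.0005]
    def cost(t):
        c,s=np.cos(t[2]),np.sin(t[2]); W=g@np.array([[c,s],[-s,c]])+t[:2]
        q=(Q-t[:2])@np.array([[c,-s],[s,c]])
        return np.mean(np.minimum(np.clip(sd(q),0,1),.01))+np.mean(np.minimum(cKDTree(Q).query(W)[0],.01))
    r=minimize(cost,x0,method="Nelder-Mead",options=dict(initial_simplex=[x0]+[np.array(x0)+d for d in np.diag([.008,.008,.08])],xatol=1e-5,fatol=1e-8))
    return r.x,r.fun,len(Q),np.median(X[m][:,2])
E
python3 - <<'E'
from h import *
P=pose();im,dp=eyes.camera("wrist");X=cloud("wrist",dp,P)
print(spoonfit(X,(.54,.67,-.34,-.09),.008,.025,[.615,-.294,1.70]))
for c in["top","scene"]:
    im,dp=eyes.camera(c);X=cloud(c,dp)
    if c=="top": print(spoonfit(X,(.54,.67,-.34,-.09),.008,.025,[.615,-.294,1.70]))
    m=(X[...,2]>.013)&(X[...,2]<.023)&(X[...,0]>.48)&(X[...,0]<.76)&(X[...,1]>.0)&(X[...,1]<.34)
    r=cv2.minAreaRect((X[m][:,:2]*1000).astype(np.float32)); print(c,m.sum(),r)
    for z in(.03,.04):
        h=(X[...,2]>z)&(X[...,2]<.075)&(X[...,0]>.48)&(X[...,0]<.76)&(X[...,1]>.0)&(X[...,1]<.34)
        n,l,st,_=cv2.connectedComponentsWithStats(h.astype(np.uint8))
        for j in range(1,n):
            if st[j,4]>3: print(c,z,st[j,4],np.round(X[l==j].mean(0),4))
E
```

```text
(array([ 0.61463638, -0.29368225,  1.66647795]), np.float64(0.0004126331250820726), 5545, np.float64(0.016416560054604123))
(array([ 0.60994461, -0.29056618,  1.6430257 ]), np.float64(0.0022858458226058306), 844, np.float64(0.015221674756833078))
top 6732 ((608.9609985351562, 162.6356658935547), (181.45327758789062, 260.0736389160156), 15.799038887023926)
top 0.03 411 [0.6507 0.2145 0.0486]
top 0.03 27 [0.6115 0.0743 0.0449]
top 0.03 4 [0.6142 0.2055 0.0327]
top 0.03 28 [0.5995 0.2268 0.0407]
top 0.03 26 [0.5963 0.2001 0.0318]
top 0.04 365 [0.6523 0.2155 0.0504]
top 0.04 21 [0.6117 0.0753 0.0476]
top 0.04 18 [0.5997 0.2275 0.0429]
scene 15671 ((609.36328125, 164.68228149414062), (180.70582580566406, 261.38739013671875), 15.658408164978027)
scene 0.03 72 [0.6156 0.0765 0.0444]
scene 0.03 1195 [0.6531 0.2147 0.0479]
scene 0.03 74 [0.6022 0.228  0.0408]
scene 0.04 51 [0.6151 0.0767 0.0483]
scene 0.04 52 [0.6013 0.2286 0.0434]
scene 0.04 988 [0.6563 0.2166 0.0509]
```

```bash
python3 -m jog '[[[0,0,0.077,0.15,0.4,5,1],[0,0,0.077,0.15,0.4,10,1],[0,0,0.077,0.15,0.4,14,1],[0,0,0.077,0.15,0.4,17,1],[0,0,0.077,0.15,0.4,18.5,1],[0,0,0.077,0.15,0.4,19.0,1],[0,0,0.077,0.15,0.4,19.0,0.4],[0,0,0.077,0.15,0.4,19.0,-0.1],[0,0,0.077,0.15,0.4,19.0,-1],[0,0,0.077,0.15,0.4,19.0,-1],[0,0,0.077,0.15,0.4,19.0,-1],[0,0,0.077,0.15,0.4,19.0,-1],[0,0,0.077,0.15,0.4,19.0,-1]]]' 60
```

```text
clock: 4.38
ee_pos: [0.6073, -0.2195, 0.0306]
tcp_rot: [-0.0, 0.673, 0.74, -0.0]
force: [-0.1, -0.2, -0.4]
grip_width: 0.0001
grip_force: 0.0
```

```bash
python3 -m jog '[[[0,0,0,0,0,-5,-1],[0,0,0,0,0,-10,0],[0,0,0,0,0,-14,1],[0,0,0,0,0,-14,1],[0,0,0,0,0,-14,1]]]'
python3 - <<'E'
from h import *
P=pose();im,dp=save("wrist","w2.png");X=cloud("wrist",dp,P)
print(spoonfit(X,(.54,.67,-.34,-.09),.008,.025,[.615,-.294,1.67]))
E
```

```text
clock: 5.0
ee_pos: [0.6067, -0.2195, 0.17]
tcp_rot: [-0.0, 0.673, 0.74, -0.0]
force: [-0.7, -0.1, -1.2]
grip_width: 0.0723
grip_force: 0.0
(array([ 0.61486747, -0.29394969,  1.67109883]), np.float64(0.000340154573749761), 7383, np.float64(0.01647056909720568))
```

View pics/w2.png

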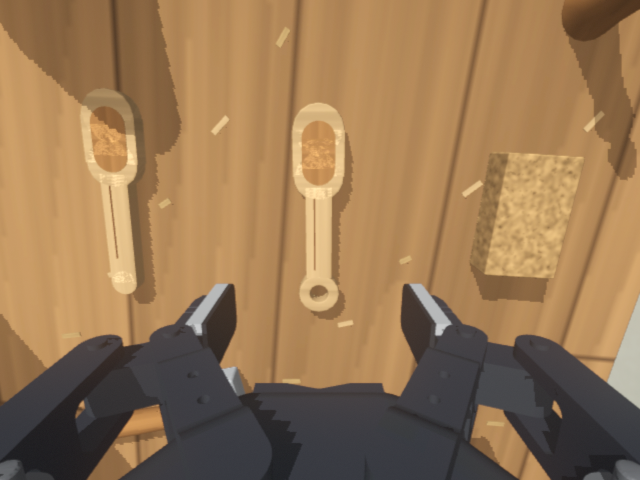

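The blank hasn't moved: it is still at (318,200) with its eye at (318,293). So the fingers closed above it, and I'll measure where the tips really are.

Run:
```python
from h import *
im,dp=eyes.camera("wrist")
T=np.eye(3);X=cloud("wrist",dp,(np.zeros(3),np.eye(3)))
for n,(a,b) in dict(L=(150,240),R=(400,490)).items():
    r=X[280:400,a:b].reshape(-1,3); d=dp[280:400,a:b].ravel(); r=r[(d>0)&(r[:,2]<.06)]
    print(n,len(r),"max tool z",np.percentile(r[:,2],[50,90,99,100]),"min|y|",np.abs(r[:,1]).min(),"tip",r[r[:,2].argsort()[-40:]].mean(0))
print(sensors.state()["grip_width"],pose()[0])
```

```text
L 6972 max tool z [-0.07089652 -0.03498692 -0.02421394 -0.02145367] min|y| 0.016803245570061645 tip [-0.00075877 -0.03905631 -0.02258466]
R 7094 max tool z [-0.07126769 -0.03512595 -0.02440101 -0.02042367] min|y| 0.017344798699178376 tip [-0.00069349  0.04001167 -0.02233047]
0.08438032620981953 [ 0.60621676 -0.21939941  0.16895292]
```

The measured tips stand about 34 mm farther back than stated, which agrees with the fingers closing above the blank. I'll go down half-closed in stages and check again.

```bash
python3 -m jog '[[[0,0,0,0,0,6,0],[0,0,0,0,0,12,0],[0,0,0,0,0,14.5,0],[0,0,0,0,0,15.5,0],[0,0,0,0,0,15.5,0]]]'
cat >> h.py <<'E'
def tips():
    P=pose(); im,dp=eyes.camera("wrist"); X=cloud("wrist",dp,(np.zeros(3),np.eye(3)))
    ok=(dp>0)&(np.abs(X[...,0])<.013)&(np.abs(X[...,1])<.05)&(X@P[1].T+P[0])[...,2].__gt__(.02) if P[0][2]>.1 else (dp>0)&(np.abs(X[...,0])<.013)&(np.abs(X[...,1])<.05)
    for s in(-1,1):
        r=X[ok&(X[...,1]*s>.005)]; r=r[r[:,2].argsort()]; print(s,"max z tool",np.percentile(r[:,2],[80,95,99]),len(r))
    return im,dp
E
python3 - <<'E'
from h import *
im,dp=tips();cv2.imwrite("pics/w3.png",im[:,:,::-1])
E
```

```text
clock: 5.72
ee_pos: [0.6071, -0.2193, 0.015]
tcp_rot: [-0.001, 0.673, 0.74, -0.0]
force: [-0.6, -0.9, -0.0]
grip_width: 0.0427
grip_force: 0.0
-1 max z tool [-0.04061779  0.01490317  0.01563863] 23011
1 max z tool [-0.03800446  0.01490391  0.01561258] 22296
```

View pics/w3.png

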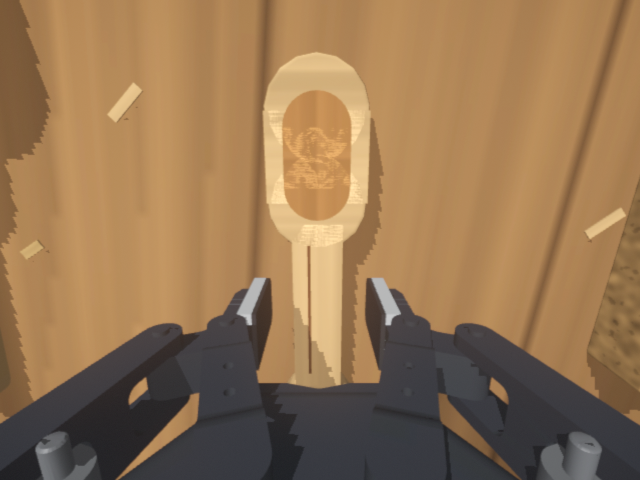

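The half-open pads straddle the neck (tips near (258,280) and (378,280)), but by their scale they are still roughly 10 mm above its top. I'll descend in small steps and watch the force.

```bash
python3 -m jog '[[[0,0,0,0,0,1,0],[0,0,0,0,0,1.8,0],[0,0,0,0,0,1.8,0]]]'
python3 - <<'E'
from h import *
im,dp=eyes.camera("wrist");X=cloud("wrist",dp,(np.zeros(3),np.eye(3)))
for a,b in((225,275),(365,410)):
    r=X[265:330,a:b].reshape(-1,3); r=r[(r[:,2]>-.05)&(r[:,2]<0)&(np.abs(r[:,0])<.015)]
    print(len(r),np.histogram(r[:,2],bins=np.arange(-.05,.001,.005))[0],r[:,2].max() if len(r) else 0)
E
```

```text
clock: 6.15
ee_pos: [0.6067, -0.2195, -0.003]
tcp_rot: [-0.0, 0.673, 0.74, -0.0]
force: [0.1, 0.8, 0.7]
grip_width: 0.0429
grip_force: 0.0
2734 [ 226  219  247  245  238  201  125   30    2 1201] -0.00125592523290452
2483 [228 206 240 254 223 205 125  29   2 971] -0.0011474151027713875
```

```bash
python3 -m jog '[[[0,0,0,0,0,0.4,0],[0,0,0,0,0,0.4,-0.3],[0,0,0,0,0,0.4,-1],[0,0,0,0,0,0.4,-1],[0,0,0,0,0,0.4,-1],[0,0,0,0,0,0.4,-1]]]' 60
```

```text
clock: 6.95
ee_pos: [0.6075, -0.2195, -0.0061]
tcp_rot: [0.0, 0.673, 0.74, 0.0]
force: [1.3, -0.2, 0.7]
grip_width: 0.0224
grip_force: 61.2
```

Gripped: 22 mm opening at 61 N. Next I'll lift and move to a spot where the wrist camera sees the peg beside the held blank.

```bash
python3 -m jog '[[[0,0,0,0,0,-2,-1],[0,0,0,0,0,-6,-1],[0,0,0,2,-0.5,-10,-1],[0,0,0,6,-1.5,-13,-1],[0,0,0,10,-2.5,-14.6,-1],[0,0,0,14,-3.5,-14.6,-1],[0,0,0,17,-4,-14.6,-1],[0,0,0,18.5,-4,-14.6,-1],[0,0,0,18.5,-4,-14.6,-1],[0,0,0,18.5,-4,-14.6,-1]]]'
python3 - <<'E'
from h import *
P=pose();print(P[0]);im,dp=save("wrist","w4.png");X=cloud("wrist",dp,P)
C,_=P[0],0; np.savez("w4",im=im,dp=dp,p=P[0],R=P[1])
for k,z in dict(peg_foot=.018,stop_pin=.018,plunger_nose=.027,jig=0).items():
    for r in eyes.pinpoint("wrist",k)[:2]: print(k,round(r["confidence"],2),np.round(np.array(r["xy"])*[640,480]),np.round(atz("wrist",r["xy"],z,P),4))
T=cloud("wrist",dp,(np.zeros(3),np.eye(3)))
m=(np.abs(T[...,1])<.05)&(T[...,0]>.02)&(T[...,0]<.12)&(T[...,2]<.03)&(dp>0)
r=T[m]; print("held z tool",len(r),np.percentile(r[:,2],[5,50,95]))
for a in(.045,.055,.065,.075): 
    q=r[np.abs(r[:,0]-a)<.004]; print(a,q[:,1].min(),q[:,1].max(),np.median(q[:,2]))
print("xmax",r[:,0].max())
h=(X[...,2]>.035)&(X[...,2]<.075)&(X[...,0]>.48)&(X[...,0]<.76)&(X[...,1]>.03)&(X[...,1]<.34)
n,l,st,c=cv2.connectedComponentsWithStats(h.astype(np.uint8))
for j in range(1,n):
    if st[j,4]>20: print(st[j,4],c[j],np.round(X[l==j].mean(0),4),np.round(np.ptp(X[l==j],axis=0),4))
E
```

```text
clock: 8.2
ee_pos: [0.5505, -0.0408, 0.1396]
tcp_rot: [0.0, 0.674, 0.739, -0.0]
force: [-0.6, -0.3, 0.2]
grip_width: 0.0221
grip_force: 60.9
[ 0.55052167 -0.04075674  0.13961544]
peg_foot 0.95 [418.  84.] [0.6154 0.0771 0.018 ]
held z tool 24059 [-0.02376071 -0.02258902 -0.02139985]
0.045 -0.022838104375935104 0.02326013533792639 -0.022732854457548052
0.055 -0.02301279718384273 0.02326730712684328 -0.02277137959640141
0.065 -0.023083907285618543 0.023170394003804638 -0.022772445825526705
0.075 -0.02302387776700213 0.023167117947558 -0.02269593473053419
xmax 0.1030043995013876
353 [424.60906516  78.45892351] [0.6121 0.075  0.0476] [0.012  0.0118 0.02  ]
```

View pics/w4.png

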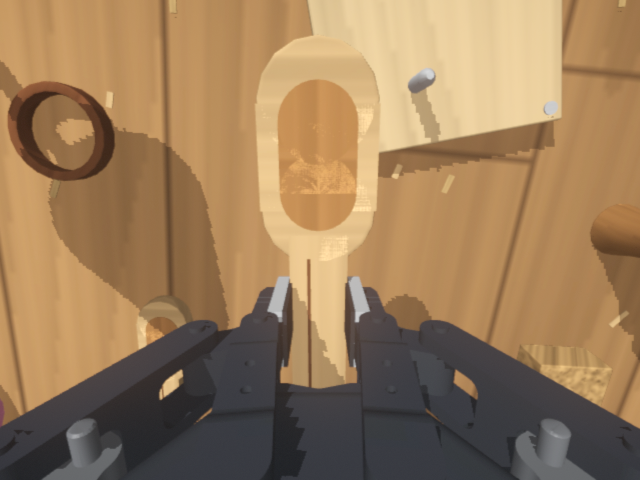

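The wrist view shows the held blank straight in the fingers: head end at (318,37), level, eye at tool (-75, 0) mm. The peg is at (421,80). I'll fit the peg's axis and work out the shift.

Run:
```python
from h import *
from scipy.optimize import least_squares
d=np.load("w4.npz");p,R=d["p"],d["R"];X=cloud("wrist",d["dp"],(p,R))
m=(X[...,2]>.026)&(X[...,2]<.045)&(abs(X[...,0]-.613)<.015)&(abs(X[...,1]-.076)<.015);Q=X[m]
f=least_squares(lambda c:np.hypot(*(Q[:,:2]-c).T)-.006,[.613,.077],loss="soft_l1",f_scale=.001);print(len(Q),f.x,np.std(f.fun))
top=X[(X[...,2]>.05)&(abs(X[...,0]-.613)<.015)&(abs(X[...,1]-.076)<.015)];print("top",len(top),top.mean(0))
peg=f.x
tx=np.arctan2(R[1,0],R[0,0]);yaw=np.deg2rad(105.7)+.3;a=yaw-tx
eye=-.075*np.array([np.cos(yaw),np.sin(yaw)]);tcp=peg-eye
w=R.T@np.r_[tcp-p[:2],0];print("tcp target",tcp,"turn wz",-a,"shift cm",w*100)
```

```text
150 [0.61402172 0.07637292] 0.00020220523583363404
top 127 [0.61296059 0.07585643 0.05226783]
tcp target [0.57329602 0.13935242] turn wz -0.4820860485112197 shift cm [ 1.77257851e+01  3.92124302e+00 -1.51158787e-02]
```

```bash
python3 -m jog '[[[0,0,-0.1,4,1,0,-1],[0,0,-0.22,8,2,0,-1],[0,0,-0.34,12,3,0,-1],[0,0,-0.44,16,3.6,1,-1],[0,0,-0.482,17.6,3.9,3,-1],[0,0,-0.482,17.65,3.9,5,-1],[0,0,-0.482,17.65,3.9,7,-1],[0,0,-0.482,17.65,3.9,7.8,-1],[0,0,-0.482,17.65,3.9,7.8,-1],[0,0,-0.482,17.65,3.9,7.8,-1]]]'
python3 - <<'E'
from h import *
P=pose();p,R=P;print(sensors.state()["ee_pos"])
print("eye now (xy)",(p+R@[-.075,0,-.0067]))
im,dp=save("wrist","w5.png");X=cloud("wrist",dp,P)
from scipy.optimize import least_squares
m=(X[...,2]>.025)&(X[...,2]<.046)&(abs(X[...,0]-.600)<.03)&(abs(X[...,1]-.229)<.03)
n,l,st,c=cv2.connectedComponentsWithStats(m.astype(np.uint8))
for j in range(1,n):
    if st[j,4]>30: print(st[j],X[l==j].mean(0))
E
```

```text
clock: 9.7
ee_pos: [0.573, 0.1401, 0.0622]
tcp_rot: [0.001, 0.477, 0.879, 0.0]
force: [-0.1, -0.1, -0.4]
grip_width: 0.0222
grip_force: 60.9
[0.57298682 0.14012678 0.06224634]
eye now (xy) [0.61377896 0.07719477 0.06898828]
[438 148  37  23 712] [0.59949942 0.2278485  0.04048081]
[481 179  32  23 403] [0.62863427 0.22783509 0.03601044]
[ 398  181   78   40 1237] [0.60833582 0.20582176 0.03128629]
```

View pics/w5.png

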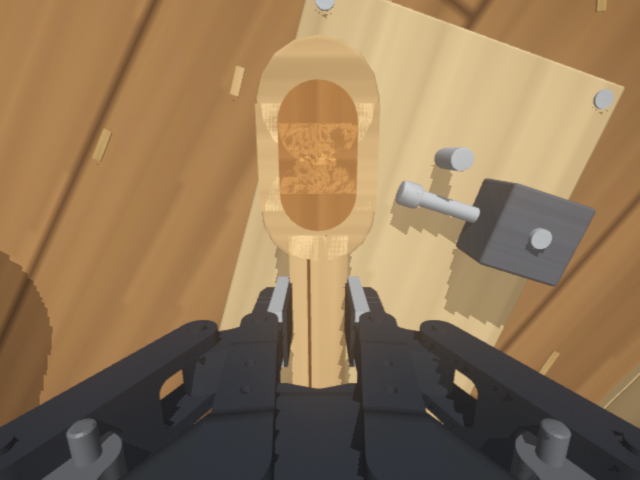

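The view shows the head clear to the left of the plunger nose (408,194) and pin (455,158). The eye is over the peg to within 1 mm, so I'll lower it.

```bash
python3 -m jog '[[[0,0,0,-0.05,-0.04,1,-1],[0,0,0,-0.05,-0.04,1.5,-1],[0,0,0,-0.05,-0.04,2,-1],[0,0,0,-0.05,-0.04,2.4,-1],[0,0,0,-0.05,-0.04,2.4,-1]]]'
```

```text
clock: 10.38
ee_pos: [0.5721, 0.1397, 0.0372]
tcp_rot: [-0.0, 0.477, 0.879, -0.0]
force: [0.3, -0.5, -1.1]
grip_width: 0.0222
grip_force: 60.9
```

```bash
python3 -m jog '[[[0,0,0,0,0,0.7,-1],[0,0,0,0,0,1.4,-1],[0,0,0,0,0,2.0,-1],[0,0,0,0,0,2.3,-1],[0,0,0,0,0,2.3,-1]]]'; python3 -m jog '[[[0,0,0,0,0,0.2,-1],[0,0,0,0,0,0.35,-1],[0,0,0,0,0,0.35,-1]]]'
python3 - <<'E'
from h import *
P=pose();im,dp=save("scene","s5.png");cv2.imwrite("pics/s5c.png",cv2.resize(cv2.imread("pics/s5.png")[300:460,330:550],None,fx=3.5,fy=3.5))
p,R=P;print("eye",p+R@[-.075,0,-.0067]);s=sensors.state();print(s["force"],s["wrist_torque"])
E
```

```text
clock: 11.0
ee_pos: [0.5721, 0.1397, 0.0143]
tcp_rot: [-0.0, 0.477, 0.879, -0.0]
force: [0.1, -0.0, -1.2]
grip_width: 0.022
grip_force: 60.9
clock: 11.38
ee_pos: [0.5725, 0.1397, 0.0118]
tcp_rot: [0.0, 0.477, 0.879, -0.0]
force: [-1.8, -1.0, 4.1]
grip_width: 0.022
grip_force: 61.5
eye [0.61331193 0.07677657 0.01858195]
[-2.70369258 -0.56499199  6.19679433] [-0.17896692  0.46619359  0.06509294]
```

View pics/s5c.png

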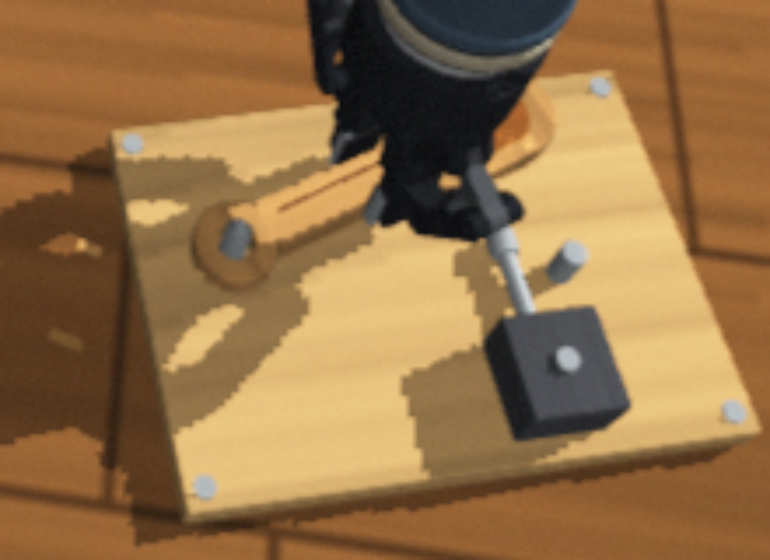

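The scene crop shows the peg through the eye at (235,238), the blank flat on the board and the head clear of the plunger. Now I'll swing about the peg, first most of the way.

```bash
python3 -m jog '[[[0,0,0.05,-0.01,0.37,-0.03,-1],[0,0,0.10,-0.04,0.75,-0.03,-1],[0,0,0.15,-0.08,1.12,-0.03,-1],[0,0,0.20,-0.15,1.49,-0.03,-1],[0,0,0.24,-0.215,1.78,-0.03,-1],[0,0,0.24,-0.215,1.78,-0.03,-1]]]'
python3 - <<'E'
from h import *
p,R=pose();s=sensors.state();print("eye",p+R@[-.075,0,-.0067],"yaw",np.degrees(np.arctan2(R[1,0],R[0,0])),s["force"],s["wrist_torque"],R)
E
```

```text
clock: 12.18
ee_pos: [0.587, 0.1478, 0.0118]
tcp_rot: [-0.001, 0.578, 0.816, -0.001]
force: [-4.0, -0.3, 7.3]
grip_width: 0.0223
grip_force: 61.8
eye [0.61185273 0.07707546 0.01855003] yaw 109.31009930274061 [-3.96663972 -0.32578851  7.3332851 ] [-0.1199722   0.91202638  0.10156255] [[-3.30680726e-01  9.43740171e-01 -2.17875088e-03]
 [ 9.43742618e-01  3.30678945e-01 -1.14290653e-03]
 [-3.58139766e-04 -2.43411722e-03 -9.99996973e-01]]
```

```bash
cat > st.py <<'E'
from h import *
p,R=pose();s=sensors.state();print("eye",np.round(p+R@[-.075,0,-.0067],4),"yaw",np.degrees(np.arctan2(R[1,0],R[0,0])),"F tool",np.round(R.T@s["force"],1),"M",np.round(R.T@s["wrist_torque"],2))
E
python3 -m jog '[[[0,0,0.02,0,0.15,-0.03,-1],[0,0,0.04,0,0.30,-0.03,-1],[0,0,0.04,0,0.30,-0.03,-1]]]'; python3 st.py; python3 -m jog '[[[0,0,0.01,0,0.08,0,-1],[0,0,0.02,0,0.15,0,-1],[0,0,0.02,0,0.15,0,-1]]]'; python3 st.py
```

```text
clock: 12.55
ee_pos: [0.5888, 0.1491, 0.0118]
tcp_rot: [-0.001, 0.594, 0.804, -0.002]
force: [-6.4, -0.9, 6.9]
grip_width: 0.0227
grip_force: 61.8
eye [0.6109 0.0774 0.0185] yaw 107.07719194302874 F tool [ 1.  -6.4 -6.8] M [ 1.15  0.31 -0.26]
clock: 12.92
ee_pos: [0.5898, 0.1498, 0.0119]
tcp_rot: [-0.001, 0.602, 0.798, -0.002]
force: [-6.8, 0.5, 7.2]
grip_width: 0.0224
grip_force: 61.9
eye [0.6105 0.0777 0.0185] yaw 105.97063613064994 F tool [ 2.3 -6.4 -7.2] M [ 1.35  0.41 -0.31]
```

Run:
```python
from h import *
P=pose();im,dp=save("wrist","w6.png");X=cloud("wrist",dp,P);T=cloud("wrist",dp,(np.zeros(3),np.eye(3)))
m=(np.abs(T[...,1])<.045)&(T[...,0]>.02)&(T[...,0]<.12)&(np.abs(X[...,2]-.0345)<.004)&(dp>0);r=T[m];print("xmax",r[:,0].max())
for a in(.045,.055,.065,.075):
    q=r[np.abs(r[:,0]-a)<.004]; print(a,np.percentile(q[:,1],[0.5,99.5]))
h=(X[...,2]>.040)&(X[...,2]<.06)&(dp>0)&(T[...,0]>.04)
n,l,st,c=cv2.connectedComponentsWithStats(h.astype(np.uint8))
for j in range(1,n):
    if st[j,4]>50: print(st[j],T[l==j].mean(0),T[l==j].min(0),np.ptp(T[l==j],axis=0))
```

```text
xmax 0.10281711486547107
0.045 [-0.02314853  0.0443988 ]
0.055 [-0.0232949   0.03365715]
0.065 [-0.02343597  0.02991454]
0.075 [-0.02343018  0.02729253]
[ 393  104   37   37 1020] [ 0.07270864  0.03188246 -0.0323057 ] [ 0.06697119  0.02635162 -0.03504939] [0.01172746 0.01175678 0.00675597]
[  472   131   163    92 13278] [ 0.05522437  0.07768141 -0.04020533] [ 0.04000058  0.05733703 -0.0455413 ] [0.02972566 0.04649326 0.01712956]
```

View pics/w6.png

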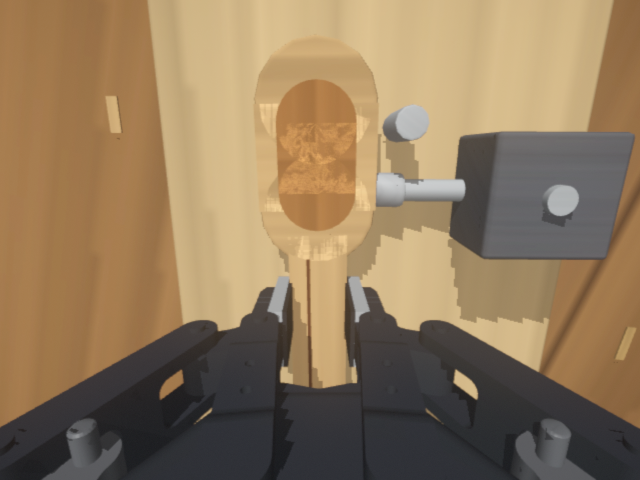

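The head's right edge (378) is still short of the pin (left edge 384), with a gap of about 3 mm. The eye lags about 3 mm through arm compliance, so I'll close the gap mainly by shifting along tool y.

```bash
python3 -m jog '[[[0,0,0.003,-0.05,0.15,0,-1],[0,0,0.005,-0.1,0.3,0,-1],[0,0,0.005,-0.1,0.3,0,-1]]]'; python3 st.py; python3 -m jog '[[[0,0,0.003,0,0.1,0,-1],[0,0,0.005,0,0.2,0,-1],[0,0,0.005,0,0.2,0,-1]]]'; python3 st.py
```

```text
clock: 13.35
ee_pos: [0.5912, 0.1501, 0.0119]
tcp_rot: [-0.003, 0.604, 0.797, -0.003]
force: [-11.0, -0.1, 9.8]
grip_width: 0.0224
grip_force: 62.3
eye [0.6116 0.0779 0.0185] yaw 105.72918653070728 F tool [  2.9 -10.7  -9.8] M [ 2.17  0.73 -0.45]
clock: 13.72
ee_pos: [0.5927, 0.1505, 0.0119]
tcp_rot: [-0.003, 0.606, 0.796, -0.003]
force: [-12.1, 0.9, 11.0]
grip_width: 0.0223
grip_force: 62.5
eye [0.6128 0.0782 0.0186] yaw 105.45880447983738 F tool [  4.1 -11.5 -10.9] M [ 2.35  0.65 -0.42]
```

```bash
cat > gap.py <<'E'
from h import *
P=pose();im,dp=eyes.camera("wrist");X=cloud("wrist",dp,P);T=cloud("wrist",dp,(np.zeros(3),np.eye(3)))
h=(X[...,2]>.040)&(X[...,2]<.047)&(dp>0)&(T[...,0]>.055)&(T[...,0]<.09)&(T[...,1]<.05)
q=T[h]; e=np.median(q[:,0]); m=(np.abs(X[...,2]-.0345)<.003)&(np.abs(T[...,0]-.055-.0)<.004)&(np.abs(T[...,1])<.04)
l=np.percentile(T[m][:,1],.5); print("pin y min",np.percentile(q[:,1],1),"pin x",e,"head left edge",l,"gap mm",1000*(np.percentile(q[:,1],1)-(l+.0463)))
E
python3 gap.py; python3 -m jog '[[[0,0,0.003,0,0.1,-0.05,-1],[0,0,0.005,0,0.15,-0.05,-1],[0,0,0.005,0,0.15,-0.05,-1]]]'; python3 st.py; python3 gap.py
```

```text
pin y min 0.022760259405280456 pin x 0.0731631521286843 head left edge -0.023403180620548462 gap mm -0.13655997417108198
clock: 14.15
ee_pos: [0.5932, 0.1507, 0.0119]
tcp_rot: [-0.003, 0.607, 0.794, -0.004]
force: [-12.9, -0.4, 10.7]
grip_width: 0.0222
grip_force: 62.5
eye [0.6129 0.0783 0.0186] yaw 105.21611488726026 F tool [  3.  -12.7 -10.6] M [ 2.62  0.71 -0.57]
pin y min 0.021888491158446644 pin x 0.07320884756903275 head left edge -0.023516293753152732 gap mm -0.8952150884006249
```

```bash
python3 -m jog '[[[0,0,0.005,0,0.1,0,-1],[0,0,0.01,0,0.2,0,-1],[0,0,0.01,0,0.2,0,-1]]]'; python3 st.py; python3 -m jog '[[[0,0,0.005,0,0.1,0,-1],[0,0,0.01,0,0.2,0,-1],[0,0,0.01,0,0.2,0,-1]]]'; python3 st.py; python3 gap.py
```

```text
clock: 14.58
ee_pos: [0.5933, 0.1507, 0.0119]
tcp_rot: [-0.004, 0.61, 0.792, -0.006]
force: [-17.3, -1.8, 15.3]
grip_width: 0.0224
grip_force: 63.3
eye [0.6125 0.0782 0.0187] yaw 104.76123184634488 F tool [  2.6 -17.5 -15.1] M [ 3.53  0.55 -1.  ]
clock: 14.95
ee_pos: [0.5933, 0.1506, 0.0119]
tcp_rot: [-0.005, 0.614, 0.79, -0.008]
force: [-21.8, -4.1, 20.0]
grip_width: 0.0223
grip_force: 64.8
eye [0.6119 0.078  0.0188] yaw 104.29243180353134 F tool [  1.4 -22.5 -19.6] M [ 4.55  0.4  -1.34]
pin y min 0.0204747160718193 pin x 0.07354916114381238 head left edge -0.02450391857586132 gap mm -1.32136535231938
```

The pin is met: the TCP has stopped moving while force rises. I'll check the tilt and ease the excess push and down-press.

```bash
python3 -c "
from h import *
print(pose()[1][2])"; python3 -m jog '[[[0,0,-0.005,0,-0.1,-0.05,-1],[0,0,-0.008,0,-0.15,-0.1,-1],[0,0,-0.008,0,-0.15,-0.1,-1]]]'; python3 st.py; python3 -c "
from h import *
p,R=pose();print(R[2])
im,dp=eyes.camera('wrist');X=cloud('wrist',dp,(p,R));T=cloud('wrist',dp,(np.zeros(3),np.eye(3)))
m=(abs(T[...,1])<.019)&(T[...,0]>.03)&(T[...,0]<.10)&(abs(X[...,2]-.034)<.006)&(dp>0)
A=np.c_[T[m][:,:2],np.ones(m.sum())];print('spoon top slope (tool x,y), z0:',np.linalg.lstsq(A,X[m][:,2],rcond=None)[0])"
```

```text
[-0.00296993 -0.01863334 -0.99982197]
clock: 15.38
ee_pos: [0.5933, 0.1507, 0.012]
tcp_rot: [-0.004, 0.611, 0.792, -0.007]
force: [-15.5, -1.0, 10.4]
grip_width: 0.0224
grip_force: 62.8
eye [0.6124 0.0782 0.0188] yaw 104.67814074433005 F tool [  2.9 -15.4 -10.1] M [ 3.31  0.6  -1.14]
[-0.00122193 -0.01550831 -0.99987899]
spoon top slope (tool x,y), z0: [-0.00426042 -0.01411912  0.03503104]
```

```bash
python3 -m jog '[[[-0.012,0,0,0,0,0,-1],[-0.025,0,0,0,0,0,-1],[-0.025,0,0,0,0,0,-1]]]'
cat > flat.py <<'E'
from h import *
p,R=pose();print("tool tilt",R[2])
im,dp=eyes.camera('wrist');X=cloud('wrist',dp,(p,R));T=cloud('wrist',dp,(np.zeros(3),np.eye(3)))
m=(abs(T[...,1])<.019)&(T[...,0]>.03)&(T[...,0]<.10)&(abs(X[...,2]-.034)<.006)&(dp>0)
A=np.c_[T[m][:,:2],np.ones(m.sum())];print('spoon slope',np.linalg.lstsq(A,X[m][:,2],rcond=None)[0])
E
python3 st.py; python3 flat.py; python3 gap.py
```

```text
clock: 15.8
ee_pos: [0.5935, 0.1507, 0.0119]
tcp_rot: [0.004, 0.611, 0.792, 0.004]
force: [-14.9, -0.5, 9.9]
grip_width: 0.022
grip_force: 62.8
eye [0.6124 0.0781 0.0187] yaw 104.66026325623099 F tool [  3.3 -14.5 -10. ] M [ 3.43  0.68 -1.11]
tool tilt [-0.00135725  0.01009503 -0.99994812]
spoon slope [-0.00440604 -0.00127704  0.03495215]
pin y min 0.021587600478634866 pin x 0.07351356277589022 head left edge -0.023893138161614435 gap mm -0.8192613597506997
```

```bash
python3 -m jog '[[[0,0,0,0,0,0,-1],[0,0,0,0,0,0,-1],[0,0,0,0,0,0,-1],[0,0,0,0,0,0,-1],[0,0,0,0,0,0,-1],[0,0,0,0,0,0,-1]]]'; python3 st.py
python3 - <<'E'
from h import *
a,_=eyes.camera("wrist");b,_=eyes.camera("scene")
a=a[20:270,230:630,::-1];b=cv2.resize(b[300:460,330:550,::-1],(400,290))
cv2.imwrite("pics/fin.png",np.vstack([a,b]))
E
```

```text
clock: 16.65
ee_pos: [0.5935, 0.1507, 0.0119]
tcp_rot: [0.004, 0.611, 0.792, 0.003]
force: [-14.7, -1.1, 9.1]
grip_width: 0.0224
grip_force: 62.9
eye [0.6124 0.0781 0.0187] yaw 104.65767658642673 F tool [  2.7 -14.4  -9.2] M [ 3.55  0.68 -1.03]
```

View pics/fin.png

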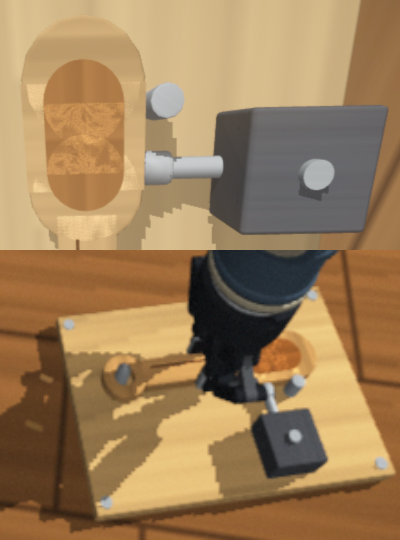

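The final view shows the head's side touching the pin at (148,100) with the plunger pushed in, and the eye on the peg at (122,375) in the lower half. The push is steady, so I'm handing the job in.

```bash
python3 -c "
from station import finish_job
print(finish_job())"
```

```text
the job is handed in; nothing more can be done
None
```

The spoon blank with the eye hangs on the peg, flat on the board, and the fingers hold its head against the stop pin with the plunger pushed in (about 14 N sideways, steady); handed in at about 17 s, the plain blank not touched.

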